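# Set the trimming board's fence to the red stop

### The arm

A 6-joint arm with a two-finger parallel gripper is mounted at the origin on a cart in front of the work surface, level with it; the furniture and walls round the work are solid. World frame = base frame: x ahead of the robot, y to its left, z up, the work surface at z = 0. Lengths are in m, angles in rad, forces in N, time in s.
With the tool pointing down it reaches from about 0.3 to 0.875 m from the base axis. Payload 6.4 kg.
Tool frame: the origin (TCP) lies at the very end of the fingers, on their centre line; the grasp point (between the pads) lies 19 mm behind it; z points along the fingers, y is the line along which they close (so a half turn about z gives the same grasp; the last joint's range is limited). The gripper opens to 85 mm and grips with 20 to 120 N. Pads are 22 mm wide; open, the fingers measure 114 mm over their backs; the gripper's body (76 mm by 85 mm) begins 54 mm behind the grasp point. The pads swing forward as they close: fully open they stand 13 mm farther back than shut.
Start: joints at [1.04, 0.181, 1.607, -0, 1.354, -0.206], TCP at [0.183, 0.545, 0.231] pointing down, gripper open.
Joint ranges: [-2.99, 2.99], [-0.89, 2.07], [0.3, 2.58], [-1.14, 4.28], [0, 2.63], [-3.12, 3.12]. Speed limits (rad/s): [2.57, 2.57, 3.01, 3.14, 3.14, 3.14].

### API

Orientations are given as a rotation vector (axis times angle).
In Python, from plant import state, viewer, order gives the robot as it stands.
- The arm moves only by the tool arm_command, never from a script. Its argument "plan" is a list of rows, each an object of numbers: "tx", "ty", "tz": the shift along the tool's x, y, z in m; "rx", "ry", "rz": the turn, a rotation vector about the tool's x, y, z in rad; "claw": the closure, from -1 (fully open) to 1 (shut). A call has 1 to 12 rows; each row shifts and turns the commanded pose from where the row before left it, along the tool's axes as they then stand; what a row does not reach is not made up. A row lasts 1/10 s, in which the tool goes at most 50 mm and 8.59 degrees, less where a joint would pass 70% of its speed; a pose out of reach is approached as far as the arm can. A call with a gripper value outside its range is refused whole. The fingers move at their own pace and stop on an object; "newtons" is the grip in N (left out, the last holds). Time passes only in rows, so rows that do not move let the fingers close. It gives the time, the measured TCP pose, the force, the opening and the grip force at its end, in the units of the state.
- state(): the state, without advancing time (a new reading comes with each control period).
- viewer.capture(name): name is "scene" or "top"; returns a dict with "pixels" (420x560x3 uint8, blue, green, red), "fx", "fy", "cx", "cy" (pixels), "rvec" (rotation vector, rad) and "tvec" (3), from world to camera coordinates, as OpenCV has them. Camera axes: x right, y down, z forward; pixel columns grow to the right and rows downward; lengths in m; the calibration is good to about 2 mm. A picture is of the moment at which its call begins. There is no depth.
- order.sign_off(): hands the job in; it is judged then, once.
The state is a dict: "time": time; "joint_positions": joint angles; "qd": joint speeds; "tau": joint torques, N m; "eef_pos": TCP position; "orientation": TCP orientation; "force": force on the tool from outside, world axes, zero at the start; "wrist_torque": the same for the moment, N m; "opening": opening from 0.0 (shut) to 1.0 (fully open); "grip_force": force on a finger pad.
Only numpy, scipy, OpenCV 4.12 (cv2) and the standard library are available. Lean on these libraries where they do the work, as an engineer would, in place of code of your own. Each camera call takes 0.05 s, during which the arm holds its last target. There are 200 camera calls.

### The job

Set the paper fence on the trimming board for the next job: press down the yellow pad in the middle of the slider to free its brake and, keeping it down, push the slider along the rail until it is right up against the stop with the red flag. Then let the pad spring up so that the slider is locked there, and move clear. Do it gently with the fingertips, without pinching or lifting anything, and leave the other things on the desk and on the board where they are.

Things in the scene. Friction and masses are not known exactly. Their poses are not given: they have to be found in the camera images.
- board: Fixed dark teal trimming board, 160 x 380 x 10 mm (x, y, z), lying on the desk; origin under its centre. Its y axis runs along the aluminium rail (its lengthwise direction), its x axis across the board; the rail's centre line lies at x = +35 mm and its top at 21 mm above the desk.
- slider (a joint): Where the grey slider stands along the rail, in m: 0 in the middle of the board, growing towards the board's +y. While the yellow pad is up a friction brake holds it against about 50 N; with the pad pressed 1.5 mm or more it runs against about 1.5 N and stays where it is left.
- slider_mid (a point): Middle of the top of the grey slider (33 mm above the desk). The slider is 66 mm across the rail and 80 mm long along it (its ends are 40 mm either side of this point), with a thin aluminium fence tongue that reaches 65 mm from this point towards the board's -x. It cannot leave the rail.
- pad (a joint): How far the yellow pad is pressed down into the slider, in m: 0 up (brake on), 0.006 fully down. It is sprung: it starts to move at about 5 N and is fully down at about 7.5 N, and comes up when let go.
- pad_top (a point): Middle of the top face of the yellow pad, which is in the middle of the slider: 36 mm across the rail, 48 mm along it, 42 mm above the desk when up (9 mm above the slider's top, 3 mm when fully down). A ridge 3 mm high and 4 mm wide crosses each end of it, leaving a flat 40 mm long between, for a fingertip to push on.
- red_stop: Fixed stop with a red flag, clamped over the rail on one side of the slider (either side): 44 mm across the rail, 20 mm along it, top of the flag 54 mm above the desk; its origin is on its centre at desk height, on the rail's centre line. Its axes are parallel to the board's. The slider touches it when slider_mid is 50 mm from the origin.
- blue_stop: The same kind of stop with a blue flag, on the other side of the slider; not the one wanted.
- monitor_2: The large fixed monitor behind the board. Its screen, 650 mm wide, spans 125 to 530 mm above the desk and slants from about (0.54, -0.28) to (0.90, 0.27) in world x, y; its foot, 185 x 190 x 7 mm, stands under it, origin under the foot's centre. An arm coming from the right must swing in close to its own base, in front of the screen.
- eraser: Loose eraser in a teal sleeve, 22 x 56 x 12 mm, lying on the front part of the board; origin under its centre. Leave alone.
- tape_roll: Loose roll of sage green paper tape, 43 mm across, 15 mm high, on the front part of the board; origin under its centre. Leave alone.
- clip: Loose mustard yellow binder clip, 38 x 25 x 35 mm, standing on the front part of the board; origin under its centre. Leave alone.
- sticky_notes: Loose yellow block of sticky notes, 76 x 76 x 13 mm, behind the board; origin under its centre. Leave alone.
- tape_dispenser: Loose off-white tape dispenser, 52 x 136 x 86 mm, behind the board; origin under its centre. Leave alone.
- stapler: Loose green stapler, 38 x 140 x 39 mm, on the right of the desk, near the robot; origin under its centre. Leave alone.

How it is judged:
On the way, in this order (a step that is already met when the one before it is completed fails the run):
1. the yellow pad is pressed down (3 mm or more) before the slider has moved 15 mm (value of joint pad above 0.003 m and distance of slider_mid from where it was at the start of the episode below 0.015 m), for 0.2 s.
2. with the pad still down, the slider is pushed up against the red stop (within 3 mm) (horizontal distance between slider_mid and red_stop below 0.053 m and value of joint pad above 0.0015 m), for 0.2 s.
At the end, for the whole second after the job is handed in: The slider is at rest within 3 mm of touching the red stop (slider_mid within 53 mm of the stop's origin, seen from above) and the yellow pad is up (pressed less than 1 mm), so that the brake holds it (horizontal distance between slider_mid and red_stop below 0.053 m and value of joint pad below 0.001 m and velocity of joint slider between -0.005 and 0.005 m/s).
It fails at once if one of the loose things (eraser, tape roll, clip, sticky notes, tape dispenser, stapler) is moved or lifted by more than 15 mm (distance of any of eraser, tape_roll, clip, sticky_notes, tape_dispenser, stapler from where it was at the start of the episode above 0.015 m).
It fails at once if the slider or its pad is squeezed or shoved with more than 60 N (contact force between the fingers and slider above 60 N).
It also fails if it takes over 38 s, if anything falls off the work surface, if the arm or the gripper's body presses on something with over 40 N, if the wrist force passes 120 N, or if a joint passes its speed limit or range.

## Working session

There is one attempt and no reset: what is moved stays moved. The work goes in short steps, Python scripts to look and compute and a tool call to move; the robot and the scene stay as the last step left them, time stands still between calls to the robot, and variables do not carry over. Pictures are saved under pics/ and viewed, at most 10 in all, crops included, and the job is handed in when it is done.

Besides the shell and the picture viewer there is one more tool, called after "Call:" as a command line: name --argument value ..., lists and objects as JSON in quotes. arm_command: Moves the arm, as the interface text tells. Its arguments: {"type":"object","properties":{"plan":{"type":"array"},"newtons":{"type":"number"}},"required":["plan"]}

```bash
mkdir -p pics && cat > h.py <<'E'
import numpy as np, cv2, pickle
from plant import state, viewer, order
def cap(n,f):
    c=viewer.capture(n); pickle.dump(c,open(f'pics/{f}.pkl','wb')); cv2.imwrite(f'pics/{f}.png',c['pixels']); return c
def load(f): return pickle.load(open(f'pics/{f}.pkl','rb'))
def ray(c,u,v,z):
    R=cv2.Rodrigues(np.array(c['rvec'],float))[0]; t=np.array(c['tvec'],float).ravel()
    o=-R.T@t; d=R.T@np.array([(u-c['cx'])/c['fx'],(v-c['cy'])/c['fy'],1]); return o+d*(z-o[2])/d[2]
def proj(c,p):
    K=np.array([[c['fx'],0,c['cx']],[0,c['fy'],c['cy']],[0,0,1.]])
    return cv2.projectPoints(np.array(p,float).reshape(-1,1,3),np.array(c['rvec'],float),np.array(c['tvec'],float),K,None)[0].reshape(-1,2)
E
python3 - <<'E'
from h import *
cap('scene','s0');cap('top','t0');print(state())
E
```

```text
{'time': 0.1, 'joint_positions': array([ 1.03972567e+00,  1.81447536e-01,  1.60790716e+00,  1.42472053e-06,
        1.35382226e+00, -2.06305790e-01]), 'qd': array([ 0.00088578, -0.00083283, -0.00230726, -0.001519  ,  0.00158738,
       -0.002382  ]), 'tau': array([ 1.10320874e-03, -4.45875442e+01, -3.52242529e+01, -9.53706763e-05,
        4.19949240e-03, -5.21151787e-05]), 'eef_pos': array([0.18320126, 0.54450553, 0.23048547]), 'orientation': array([-5.07808331e-01, -3.09969908e+00,  2.32017531e-03]), 'force': array([ 0.20211551,  0.31047217, -0.50136643]), 'wrist_torque': array([-0.00711955,  0.01261194, -0.0322461 ]), 'grip_force': 0.0, 'opening': 1.0015289202382753}
```

View pics/t0.png

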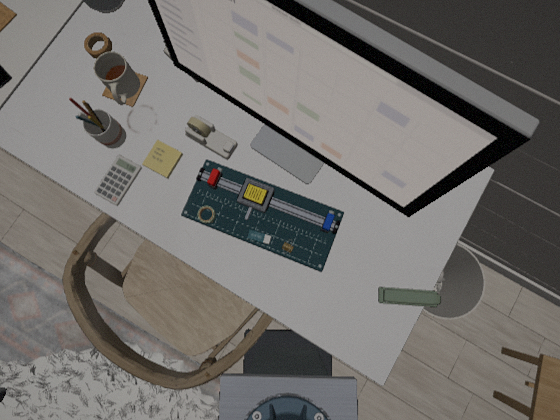

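View pics/s0.png

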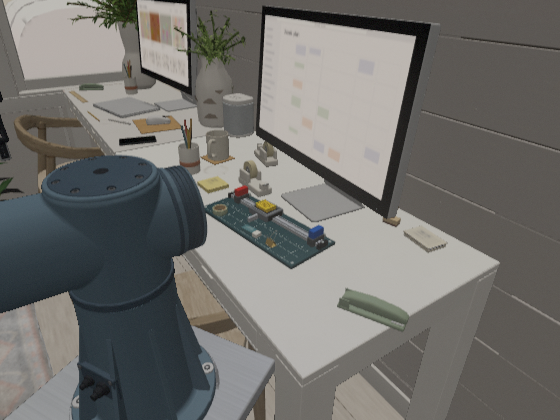

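The top view shows the board around (262,215). The red stop is at about (214,177), the yellow pad at (256,193) and the blue stop at (330,220). The scene view agrees: red stop (242,191), pad (266,208), blue stop (316,232). I'll enlarge the board.

```bash
python3 - <<'E'
from h import *
c=load('t0');i=c['pixels'][150:280,170:350];cv2.imwrite('pics/t0c.png',cv2.resize(i,None,fx=4.4,fy=4.4,interpolation=cv2.INTER_CUBIC))
for n,u,v,z in[('red',214,177,.054),('pad',256,193,.042),('blue',330,220,.054)]:print(n,ray(c,u,v,z))
R=cv2.Rodrigues(np.array(c['rvec'],float))[0];print('cam',-R.T@np.ravel(c['tvec']));print(proj(c,[state()['eef_pos'],[0,0,0],[.3,0,0]]),c['fx'])
s=load('s0')
for n,u,v,z in[('red',242,191,.05),('pad',266,206,.042),('blue',316,232,.054)]:print(n,ray(s,u,v,z))
E
```

```text
red [0.61568696 0.18521143 0.054     ]
pad [0.57934196 0.08251992 0.042     ]
blue [ 0.51269025 -0.09556799  0.054     ]
cam [0.37016426 0.00421496 0.95145996]
[[-13.98401481 381.6140775 ]
 [287.38813888 447.99447626]
 [288.63991749 310.46313199]] 382.42613727175063
red [0.6052817  0.17804262 0.05      ]
pad [0.57061091 0.08040331 0.042     ]
blue [ 0.49248604 -0.09855804  0.054     ]
```

View pics/t0c.png

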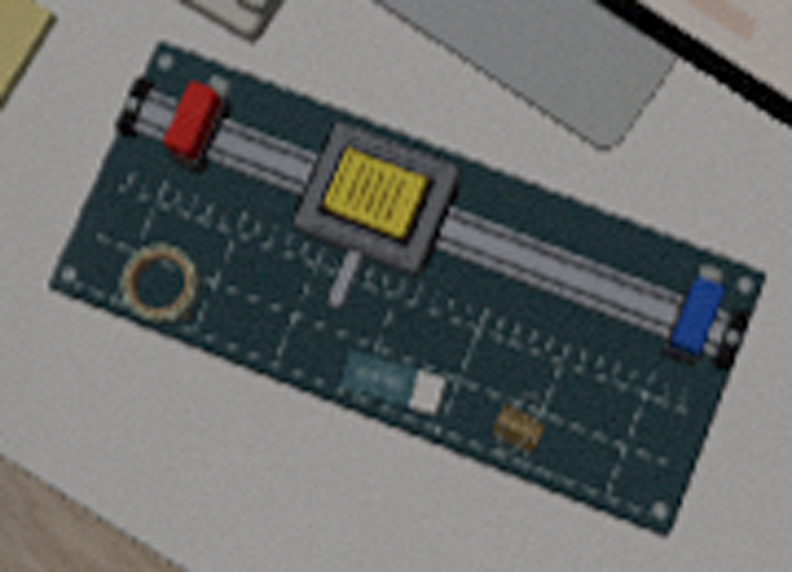

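Enlarged crop pixels:
- **Board corners:** (160,42), (765,272), (668,534), (50,288).
- **Pad top corners:** (345,147), (432,178), (410,240), (322,208).
- **Red flag top:** about (197,110).
- **Blue flag top:** about (701,305).

Next I'll fit the board pose.

```bash
cat >> h.py <<'E'
def fit2(a,b):
    a=np.array(a);b=np.array(b);A=a-a.mean(0);B=b-b.mean(0)
    th=np.arctan2((A[:,0]*B[:,1]-A[:,1]*B[:,0]).sum(),(A*B).sum())
    R=np.array([[np.cos(th),-np.sin(th)],[np.sin(th),np.cos(th)]]);t=b.mean(0)-R@a.mean(0)
    return th,R,t,np.linalg.norm(a@R.T+t-b,axis=1)
E
python3 - <<'E'
from h import *
c=load('t0');f=lambda x,y,z:ray(c,170+(x+.5)/4.4-.5,150+(y+.5)/4.4-.5,z)[:2]
th,R,t,e=fit2([[.08,.19],[.08,-.19],[-.08,-.19],[-.08,.19]],[f(160,42,.01),f(765,272,.01),f(668,534,.01),f(50,288,.01)])
print('yaw',th,'t',t,'err',e)
L=lambda p:R.T@(p-t)
pad=[f(*p,.042) for p in[(345,147),(432,178),(410,240),(322,208)]]
print('pad',L(np.mean(pad,0)),np.mean(pad,0),[L(p) for p in pad])
sl=[f(*p,.033) for p in[(338,122),(458,167),(420,272),(295,228)]];print('sl',L(np.mean(sl,0)),[L(p) for p in sl])
red=[f(*p,.054) for p in[(197,82),(222,92),(193,157),(166,146)]];print('red',L(np.mean(red,0)),[L(p) for p in red])
print('blue',L(f(701,305,.054)))
from scipy.spatial.transform import Rotation as Ro
print(Ro.from_rotvec(state()['orientation']).as_matrix().round(3))
for n,p in[('tape',(158,282)),('clip',(517,425))]:print(n,L(f(*p,.01)))
E
```

```text
yaw -0.36304020698688033 t [0.53488096 0.06941011] err [0.00236827 0.00255522 0.00242687 0.00250373]
pad [0.03515338 0.02908558] [0.57807191 0.08411634] [array([0.05304592, 0.05588944]), array([0.05422381, 0.00390609]), array([0.01719213, 0.00209615]), array([0.01615163, 0.05445065])]
sl [0.03489293 0.02949112] [array([0.06690421, 0.06691258]), array([ 0.06725708, -0.00612394]), array([ 0.00388923, -0.00869376]), array([0.0015212 , 0.06586961])]
red [0.0349837  0.13765653] [array([0.05512057, 0.14491205]), array([0.05487327, 0.1295738 ]), array([0.01482102, 0.12982255]), array([0.01511994, 0.14631772])]
blue [ 0.03932293 -0.15887995]
[[-0.948  0.319 -0.001]
 [ 0.319  0.948 -0.001]
 [ 0.    -0.002 -1.   ]]
tape [-0.05281277  0.13141974]
clip [-0.05341738 -0.08895004]
```

Call:
arm_command --plan '[{"tx":-0.035,"ty":-0.0207,"claw":1},{"tx":-0.035,"ty":-0.0207,"claw":1},{"tx":-0.035,"ty":-0.0207,"claw":1},{"tx":-0.035,"ty":-0.0207,"claw":1},{"tx":-0.035,"ty":-0.0207,"claw":1},{"tx":-0.035,"ty":-0.0207,"claw":1},{"tx":-0.035,"ty":-0.0207,"claw":1},{"tx":-0.035,"ty":-0.0207,"claw":1},{"tx":-0.035,"ty":-0.0207,"claw":1},{"tx":-0.035,"ty":-0.0207,"claw":1},{"tx":-0.035,"ty":-0.0207,"claw":1},{"tx":-0.035,"ty":-0.0207,"claw":1}]' --newtons 20

```text
$.plan[0]: bad value
```

Call:
arm_command --plan '[{"tx":-0.034,"ty":-0.02,"claw":1},{"tx":-0.034,"ty":-0.02,"claw":1},{"tx":-0.033,"ty":-0.02,"claw":1},{"rz":0.146,"tz":0.004,"claw":1},{"rz":0.146,"tz":0.004,"claw":1},{"rz":0.146,"tz":0.004,"claw":1},{"rz":0.146,"tz":0.004,"claw":1},{"rz":0.146,"tz":0.004,"claw":1}]'

```text
$.plan[0]: bad value
```

Call:
arm_command --plan '[{"rz":0.146,"tz":0.01,"claw":1},{"rz":0.146,"tz":0.01,"claw":1},{"rz":0.146,"tz":0.01,"claw":1},{"rz":0.146,"tz":0.01,"claw":1},{"rz":0.146,"tz":0.01,"claw":1},{"rz":0.146,"tz":0.01,"claw":1},{"claw":1},{"claw":1}]'

```text
$.plan[0]: bad value
```

Call:
arm_command --plan '[{"tx":-0.035,"ty":-0.0207,"tz":0,"rx":0,"ry":0,"rz":0,"claw":1}]' --newtons 20

```text
time: 0.2
eef_pos: [0.2081, 0.5156, 0.2308]
orientation: [-0.501, -3.1, -0.001]
force: [0.8, 0.7, 1.0]
opening: 0.857
grip_force: 0.0
```

All keys are needed in each row.

Call:
arm_command --plan '[{"tx":-0.035,"ty":-0.0207,"tz":0,"rx":0,"ry":0,"rz":0,"claw":1},{"tx":-0.035,"ty":-0.0207,"tz":0,"rx":0,"ry":0,"rz":0,"claw":1},{"tx":-0.035,"ty":-0.0207,"tz":0,"rx":0,"ry":0,"rz":0,"claw":1},{"tx":-0.035,"ty":-0.0207,"tz":0,"rx":0,"ry":0,"rz":0,"claw":1},{"tx":-0.035,"ty":-0.0207,"tz":0,"rx":0,"ry":0,"rz":0,"claw":1},{"tx":-0.035,"ty":-0.0207,"tz":0,"rx":0,"ry":0,"rz":0,"claw":1},{"tx":-0.035,"ty":-0.0207,"tz":0,"rx":0,"ry":0,"rz":0,"claw":1},{"tx":-0.035,"ty":-0.0207,"tz":0,"rx":0,"ry":0,"rz":0,"claw":1},{"tx":-0.035,"ty":-0.0207,"tz":0,"rx":0,"ry":0,"rz":0,"claw":1},{"tx":-0.035,"ty":-0.0207,"tz":0,"rx":0,"ry":0,"rz":0,"claw":1},{"tx":-0.035,"ty":-0.0207,"tz":0,"rx":0,"ry":0,"rz":0,"claw":1}]'

```text
time: 1.3
eef_pos: [0.5029, 0.174, 0.231]
orientation: [-0.508, -3.1, 0.0]
force: [0.4, 0.2, 0.2]
opening: -0.003
grip_force: 0.0
```

Call:
arm_command --plan '[{"tx":-0.034,"ty":-0.02,"tz":0,"rx":0,"ry":0,"rz":0,"claw":1},{"tx":-0.034,"ty":-0.02,"tz":0,"rx":0,"ry":0,"rz":0,"claw":1},{"tx":-0.033,"ty":-0.02,"tz":0,"rx":0,"ry":0,"rz":0,"claw":1},{"tx":0,"ty":0,"tz":0.005,"rx":0,"ry":0,"rz":0.146,"claw":1},{"tx":0,"ty":0,"tz":0.005,"rx":0,"ry":0,"rz":0.146,"claw":1},{"tx":0,"ty":0,"tz":0.005,"rx":0,"ry":0,"rz":0.146,"claw":1},{"tx":0,"ty":0,"tz":0.005,"rx":0,"ry":0,"rz":0.146,"claw":1},{"tx":0,"ty":0,"tz":0.005,"rx":0,"ry":0,"rz":0.146,"claw":1}]'

```text
time: 2.1
eef_pos: [0.5785, 0.0864, 0.2055]
orientation: [-1.589, -2.709, 0.001]
force: [-0.3, 0.4, 0.2]
opening: -0.002
grip_force: 0.0
```

Call:
arm_command --plan '[{"tx":0,"ty":0,"tz":0.01,"rx":0,"ry":0,"rz":0.146,"claw":1},{"tx":0,"ty":0,"tz":0.01,"rx":0,"ry":0,"rz":0.146,"claw":1},{"tx":0,"ty":0,"tz":0.01,"rx":0,"ry":0,"rz":0.146,"claw":1},{"tx":0,"ty":0,"tz":0.01,"rx":0,"ry":0,"rz":0.146,"claw":1},{"tx":0,"ty":0,"tz":0.01,"rx":0,"ry":0,"rz":0.146,"claw":1},{"tx":0,"ty":0,"tz":0.01,"rx":0,"ry":0,"rz":0.146,"claw":1},{"tx":0,"ty":0,"tz":0,"rx":0,"ry":0,"rz":0,"claw":1},{"tx":0,"ty":0,"tz":0,"rx":0,"ry":0,"rz":0,"claw":1}]'

```text
time: 2.9
eef_pos: [0.5785, 0.0864, 0.146]
orientation: [-2.579, -1.793, 0.001]
force: [0.1, -0.5, -0.4]
opening: 0.002
grip_force: 0.0
```

```bash
cat >> h.py <<'E'
from scipy.spatial.transform import Rotation as Ro
def err(xy):  # tool-frame shift to world xy, tilt
    s=state();M=Ro.from_rotvec(s['orientation']).as_matrix();d=np.array([*xy,s['eef_pos'][2]])-s['eef_pos']
    print('pos',s['eef_pos'],'tool shift',(M.T@d).round(4));print(M.round(3));print('yaw x',np.degrees(np.arctan2(M[1,0],M[0,0])),'F',s['force'],s['time'])
E
python3 - <<'E'
from h import *
err((.5781,.0841));c=cap('scene','s1')
i=c['pixels'][140:280,180:360];cv2.imwrite('pics/s1c.png',cv2.resize(i,None,fx=4,fy=4,interpolation=cv2.INTER_CUBIC))
E
```

```text
pos [0.57853349 0.08643767 0.14600934] tool shift [-0.0023  0.0004  0.    ]
[[ 0.349  0.937 -0.001]
 [ 0.937 -0.349  0.   ]
 [-0.    -0.001 -1.   ]]
yaw x 69.60119318666052 F [ 0.10779859 -0.46293203 -0.35942513] 2.9
```

View pics/s1c.png

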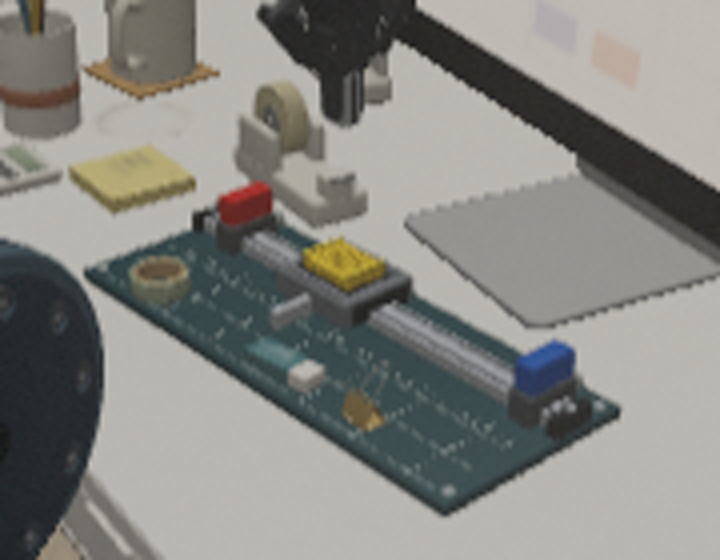

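The scene crop shows the shut fingertips at (345,118), directly above the pad at (343,262). Now I'll descend.

Call:
arm_command --plan '[{"tx":-0.0023,"ty":0.0004,"tz":0.03,"rx":0,"ry":0,"rz":0.007,"claw":1},{"tx":0,"ty":0,"tz":0.03,"rx":0,"ry":0,"rz":0,"claw":1},{"tx":0,"ty":0,"tz":0.025,"rx":0,"ry":0,"rz":0,"claw":1},{"tx":0,"ty":0,"tz":0.013,"rx":0,"ry":0,"rz":0,"claw":1},{"tx":0,"ty":0,"tz":0,"rx":0,"ry":0,"rz":0,"claw":1},{"tx":0,"ty":0,"tz":0.003,"rx":0,"ry":0,"rz":0,"claw":1},{"tx":0,"ty":0,"tz":0.003,"rx":0,"ry":0,"rz":0,"claw":1},{"tx":0,"ty":0,"tz":0,"rx":0,"ry":0,"rz":0,"claw":1}]'

```text
time: 3.75
eef_pos: [0.579, 0.0841, 0.0431]
orientation: [2.588, 1.779, 0.002]
force: [-0.2, -0.2, 0.3]
opening: -0.004
grip_force: 0.0
```

```bash
python3 - <<'E'
from h import *
err((.5781,.0841))
E
```

```text
pos [0.57903852 0.08411979 0.04313272] tool shift [-0.0004 -0.0009 -0.    ]
[[ 0.358  0.934  0.001]
 [ 0.934 -0.358 -0.   ]
 [ 0.     0.001 -1.   ]]
yaw x 68.99340375286664 F [-0.20447559 -0.18400935  0.26268673] 3.75
```

Call:
arm_command --plan '[{"tx":0,"ty":0,"tz":0.002,"rx":0,"ry":0,"rz":0,"claw":1},{"tx":0,"ty":0,"tz":0.0015,"rx":0,"ry":0,"rz":0,"claw":1},{"tx":0,"ty":0,"tz":0.001,"rx":0,"ry":0,"rz":0,"claw":1},{"tx":0,"ty":0,"tz":0,"rx":0,"ry":0,"rz":0,"claw":1}]'

```text
time: 4.15
eef_pos: [0.5793, 0.0841, 0.0388]
orientation: [2.588, 1.778, 0.002]
force: [-1.3, -0.2, 6.3]
opening: 0.003
grip_force: 3.0
```

Call:
arm_command --plan '[{"tx":0,"ty":0,"tz":0.001,"rx":0,"ry":0,"rz":0,"claw":1},{"tx":0,"ty":0,"tz":0.001,"rx":0,"ry":0,"rz":0,"claw":1},{"tx":0,"ty":0,"tz":0,"rx":0,"ry":0,"rz":0,"claw":1},{"tx":0,"ty":0,"tz":0,"rx":0,"ry":0,"rz":0,"claw":1},{"tx":0,"ty":0,"tz":0,"rx":0,"ry":0,"rz":0,"claw":1}]'

```text
time: 4.65
eef_pos: [0.5793, 0.0841, 0.037]
orientation: [2.588, 1.778, 0.002]
force: [-1.1, 0.0, 6.4]
opening: -0.002
grip_force: 3.4
```

Call:
arm_command --plan '[{"tx":0.002,"ty":0,"tz":0,"rx":0,"ry":0,"rz":0,"claw":1},{"tx":0.003,"ty":0,"tz":0,"rx":0,"ry":0,"rz":0,"claw":1},{"tx":0.004,"ty":0,"tz":0,"rx":0,"ry":0,"rz":0,"claw":1},{"tx":0.004,"ty":0,"tz":0,"rx":0,"ry":0,"rz":0,"claw":1},{"tx":0.004,"ty":0,"tz":0,"rx":0,"ry":0,"rz":0,"claw":1},{"tx":0.004,"ty":0,"tz":0,"rx":0,"ry":0,"rz":0,"claw":1},{"tx":0.004,"ty":0,"tz":0,"rx":0,"ry":0,"rz":0,"claw":1},{"tx":0.004,"ty":0,"tz":0,"rx":0,"ry":0,"rz":0,"claw":1},{"tx":0.004,"ty":0,"tz":0,"rx":0,"ry":0,"rz":0,"claw":1},{"tx":0.004,"ty":0,"tz":0,"rx":0,"ry":0,"rz":0,"claw":1},{"tx":0.003,"ty":0,"tz":0,"rx":0,"ry":0,"rz":0,"claw":1},{"tx":0,"ty":0,"tz":0,"rx":0,"ry":0,"rz":0,"claw":1}]'

```text
time: 5.85
eef_pos: [0.5938, 0.1219, 0.0371]
orientation: [2.588, 1.779, 0.003]
force: [-1.2, 0.5, 6.6]
opening: -0.006
grip_force: 3.3
```

```bash
python3 - <<'E'
from h import *
err((.5781+.0586*.355,.0841+.0586*.935));c=cap('scene','s2')
i=c['pixels'][150:260,200:340];cv2.imwrite('pics/s2c.png',cv2.resize(i,None,fx=5,fy=5,interpolation=cv2.INTER_CUBIC))
E
```

```text
pos [0.59375865 0.12188753 0.03707213] tool shift [ 0.0177 -0.0013  0.    ]
[[ 0.358  0.934  0.002]
 [ 0.934 -0.358  0.   ]
 [ 0.001  0.002 -1.   ]]
yaw x 68.99390767859308 F [-1.24807577  0.45396367  6.63974128] 5.85
```

View pics/s2c.png

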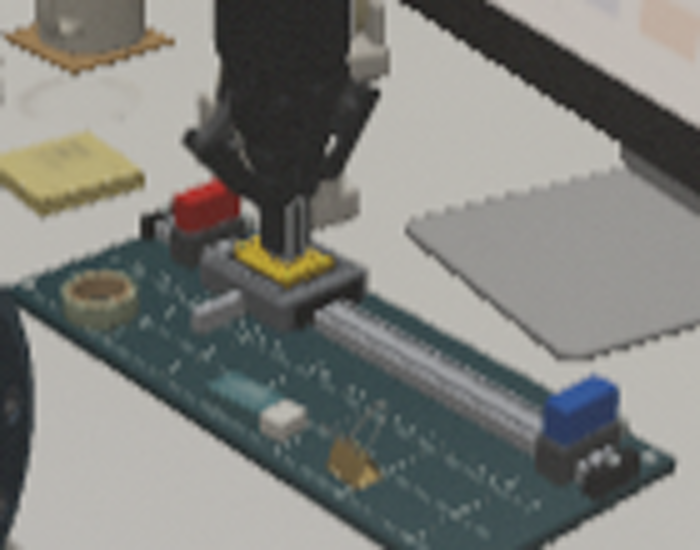

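The slider, at (285,285) in the crop, is following the fingertip. The pad is down and there's still a gap to the red stop at (205,225). I'll continue slowly.

Call:
arm_command --plan '[{"tx":0.004,"ty":0,"tz":0,"rx":0,"ry":0,"rz":0,"claw":1},{"tx":0.004,"ty":0,"tz":0,"rx":0,"ry":0,"rz":0,"claw":1},{"tx":0.003,"ty":0,"tz":0,"rx":0,"ry":0,"rz":0,"claw":1},{"tx":0.002,"ty":0,"tz":0,"rx":0,"ry":0,"rz":0,"claw":1},{"tx":0.002,"ty":0,"tz":0,"rx":0,"ry":0,"rz":0,"claw":1},{"tx":0.002,"ty":0,"tz":0,"rx":0,"ry":0,"rz":0,"claw":1},{"tx":0,"ty":0,"tz":0,"rx":0,"ry":0,"rz":0,"claw":1}]'

```text
time: 6.6
eef_pos: [0.5998, 0.1376, 0.0371]
orientation: [2.588, 1.779, 0.003]
force: [-1.6, 0.7, 6.0]
opening: 0.002
grip_force: 3.3
```

Call:
arm_command --plan '[{"tx":0.002,"ty":0,"tz":0,"rx":0,"ry":0,"rz":0,"claw":1},{"tx":0.002,"ty":0,"tz":0,"rx":0,"ry":0,"rz":0,"claw":1},{"tx":0,"ty":0,"tz":0,"rx":0,"ry":0,"rz":0,"claw":1}]'

```text
time: 6.9
eef_pos: [0.6011, 0.1411, 0.0371]
orientation: [2.588, 1.779, 0.002]
force: [-1.6, -0.2, 6.5]
opening: 0.002
grip_force: 3.3
```

Call:
arm_command --plan '[{"tx":0.002,"ty":0,"tz":0,"rx":0,"ry":0,"rz":0,"claw":1},{"tx":0.001,"ty":0,"tz":0,"rx":0,"ry":0,"rz":0,"claw":1},{"tx":0,"ty":0,"tz":0,"rx":0,"ry":0,"rz":0,"claw":1}]'

```text
time: 7.2
eef_pos: [0.602, 0.143, 0.0369]
orientation: [2.588, 1.778, 0.0]
force: [-1.6, -4.4, 6.1]
opening: 0.002
grip_force: 3.4
```

Call:
arm_command --plan '[{"tx":0.002,"ty":0,"tz":0,"rx":0,"ry":0,"rz":0,"claw":1},{"tx":0.001,"ty":0,"tz":0,"rx":0,"ry":0,"rz":0,"claw":1},{"tx":0,"ty":0,"tz":0,"rx":0,"ry":0,"rz":0,"claw":1}]'

```text
time: 7.5
eef_pos: [0.6032, 0.1458, 0.037]
orientation: [2.588, 1.778, 0.0]
force: [-2.1, -3.5, 7.2]
opening: 0.0
grip_force: 3.4
```

```bash
python3 - <<'E'
from h import *
err((.5781+.0586*.355,.0841+.0586*.935));c=cap('scene','s3')
i=c['pixels'][150:260,200:340];cv2.imwrite('pics/s3c.png',cv2.resize(i,None,fx=5,fy=5,interpolation=cv2.INTER_CUBIC))
E
```

```text
pos [0.60322217 0.14576663 0.03696986] tool shift [-0.008  -0.0016  0.    ]
[[ 0.359  0.933  0.001]
 [ 0.933 -0.359 -0.001]
 [-0.001  0.002 -1.   ]]
yaw x 68.98573916556107 F [-2.09727181 -3.48440627  7.20255704] 7.5
```

View pics/s3c.png

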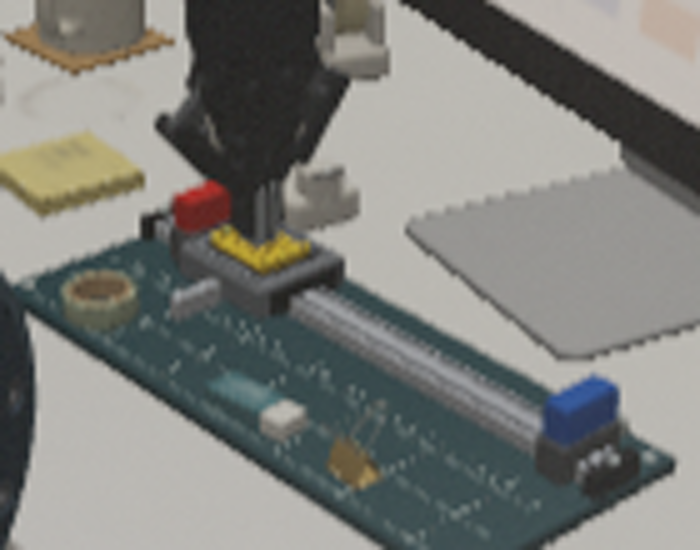

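The slider is visually up against the red stop: its end meets the stop's base at (190,245). The along-rail force jumped to about 4 N and stayed there as the tip slid on the pad, which confirms contact. I'll hold, then lift straight up.

Call:
arm_command --plan '[{"tx":0,"ty":0,"tz":0,"rx":0,"ry":0,"rz":0,"claw":1},{"tx":0,"ty":0,"tz":0,"rx":0,"ry":0,"rz":0,"claw":1},{"tx":0,"ty":0,"tz":-0.003,"rx":0,"ry":0,"rz":0,"claw":1},{"tx":0,"ty":0,"tz":-0.004,"rx":0,"ry":0,"rz":0,"claw":1},{"tx":0,"ty":0,"tz":-0.01,"rx":0,"ry":0,"rz":0,"claw":1},{"tx":0,"ty":0,"tz":-0.03,"rx":0,"ry":0,"rz":0,"claw":1},{"tx":0,"ty":0,"tz":-0.04,"rx":0,"ry":0,"rz":0,"claw":1},{"tx":0,"ty":0,"tz":-0.04,"rx":0,"ry":0,"rz":0,"claw":1},{"tx":0,"ty":-0.04,"tz":-0.02,"rx":0,"ry":0,"rz":0,"claw":1},{"tx":0,"ty":-0.045,"tz":0,"rx":0,"ry":0,"rz":0,"claw":1},{"tx":0,"ty":-0.045,"tz":0,"rx":0,"ry":0,"rz":0,"claw":1},{"tx":0,"ty":-0.045,"tz":0,"rx":0,"ry":0,"rz":0,"claw":1}]'

```text
time: 8.75
eef_pos: [0.4374, 0.21, 0.1832]
orientation: [-2.59, -1.778, -0.001]
force: [0.2, 0.9, 0.1]
opening: 0.0
grip_force: 0.0
```

Call:
arm_command --plan '[{"tx":0.03,"ty":-0.035,"tz":0,"rx":0,"ry":0,"rz":0,"claw":1},{"tx":0.04,"ty":-0.02,"tz":0,"rx":0,"ry":0,"rz":0,"claw":1},{"tx":0.04,"ty":0,"tz":0,"rx":0,"ry":0,"rz":0,"claw":1},{"tx":0.04,"ty":0,"tz":0,"rx":0,"ry":0,"rz":0,"claw":1},{"tx":0,"ty":0,"tz":0,"rx":0,"ry":0,"rz":0,"claw":1},{"tx":0,"ty":0,"tz":0,"rx":0,"ry":0,"rz":0,"claw":1}]'

```text
time: 9.35
eef_pos: [0.441, 0.3697, 0.1825]
orientation: [-2.588, -1.781, 0.002]
force: [-0.6, -0.1, -0.8]
opening: -0.0
grip_force: 0.0
```

```bash
python3 - <<'E'
from h import *
c=cap('top','t4');print(state()['time'],state()['eef_pos'])
i=c['pixels'][150:280,170:350];cv2.imwrite('pics/t4c.png',cv2.resize(i,None,fx=4.4,fy=4.4,interpolation=cv2.INTER_CUBIC))
E
```

```text
9.4 [0.44090218 0.36889107 0.18250771]
```

View pics/t4c.png

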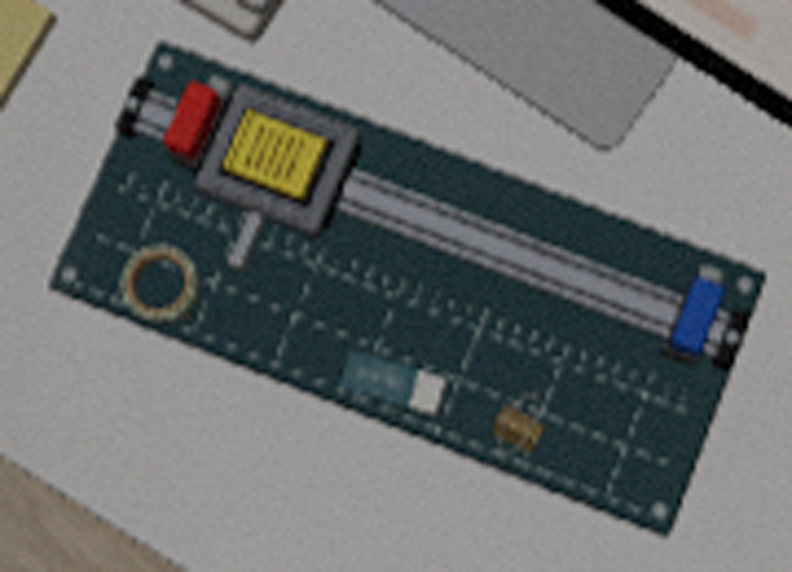

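The slider, with its pad at (273,153), is flush against the red stop at (195,120). The pad is up and everything else is unmoved, so I'm handing in.

```bash
python3 -c "
from plant import order;print(order.sign_off())"
```

```text
the job is handed in; nothing more can be done
None
```

I pressed the pad, pushed the slider up against the red stop, let the pad spring up and moved the arm clear; the job is handed in at about 9.4 s, with no verdict shown. The last top picture shows the slider touching the stop, and the loose things on the board have not moved.

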